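# Dispense one pendant blank and nudge it into the tray

## Task

Press the dispenser's plunger fully down once and let it come back up, so that a single wooden pendant blank is pushed out onto the dispenser's front deck. Then nudge that blank sideways along the deck with a fingertip until it drops off the end and lies flat in the square plywood tray. Do not pinch or lift any blank, eject no second one, leave the other things where they are, and finish clear of everything.

Things in the scene. Friction and masses are not known exactly. Their poses are not given: they have to be found in the camera images.
- dispenser: Fixed dispenser. Origin on the table under the magazine's middle; x runs from the front deck (-x) to the plunger (+x), y left, z up. Square magazine within 26 mm of the origin in x and y, walls to z 64 mm, holds four blanks stacked to z 68 mm. Behind it a grey housing, 51 mm wide, 58 mm high, to x = 90 mm, carries the plunger. In front lies the deck (see point apron).
- plunger (a joint): plunger travel: 0 = up (rest), 0.020 m = fully down at a stop. Moves straight down; spring 3 N at first, 6.5 N at the bottom, a few N more if pressed fast; rises by itself in under 1 s when let go. Going down, it drives a blade that pushes the lowest blank 50 mm towards -x onto the deck; when it rises the next blank drops to the bottom. A second press would eject a second blank.
- plunger_top (a point): centre of the top of the plunger's round black cap (36 mm across, 10 mm thick); 90 mm above the table at rest, 58 mm behind (+x) the magazine's middle.
- apron (a point): middle of the deck's top, where the ejected blank comes to lie (centre within about 8 mm); 20 mm above the table, 50 mm in front (-x) of the magazine's middle; axes as the dispenser's. The deck is a lane along y, 50 mm wide between magazine and a 5 mm high front lip; its ends, 35 mm to either side (+y, -y) of this point, are open.
- blank_1: the lowest blank of the stack at the start: square light wooden tile, 40 x 40 x 12 mm, about 20 g, with a small brass eyelet in one corner. Origin: centre of its underside; edges along its x and y, z up.
- blank_2: second blank from the bottom, same size; drops to the bottom of the magazine after the press and has to stay there.
- blank_4: topmost blank of the stack, same size; stays in the magazine.
- tray: fixed square plywood tray, 98 mm (x) x 108 mm (y) x 12 mm high, walls and floor 4 mm. Origin: centre of underside; axes parallel to the dispenser's. Stands at one end of the deck, left (+y) or right (-y), differing by scene, centre 81 mm from the lane's middle, near wall tucked under the deck's end; a blank pushed past that end drops 16 mm onto its floor.
- jar_lid: bystander: loose round white screw lid, 55 mm across, 9 mm high, lying at the deck's other end, centre 81 mm from the middle of the lane. Origin: centre of its underside.
- spool_blue: bystander: upright spool of blue thread, 51 mm across, 60 mm high, left of the plunger housing. Origin: centre of its underside.
- cream_jar: bystander: loose low white jar, about 50 mm across and 24 mm high, right of the plunger housing. Origin: centre of its underside.
Mind the look-alikes: they are no part of the job. Leave any yellow look-alike of the dispenser alone.

How it is judged:
On the way, in this order (a step that is already met when the one before it is completed fails the run):
1. the plunger is pressed fully down (over 18 mm) (value of joint plunger above 0.018 m), for 0.05 s.
2. the plunger is back up and one blank lies on the deck in front of the magazine (value of joint plunger below 0.003 m and x of blank_1 in the frame of dispenser between -0.066 and -0.042 m and y of blank_1 in the frame of dispenser between -0.03 and 0.03 m and z of blank_1 in the frame of dispenser between 0.015 and 0.026 m), for 0.1 s.
At the end, for the whole second after the job is handed in: The ejected blank lies flat (within 0.15 rad) and still inside the tray's walls, on its floor; the plunger is up (within 3 mm); the next blank rests at the bottom of the magazine (within 8 mm) (x of blank_1 in the frame of tray between -0.045 and 0.045 m and y of blank_1 in the frame of tray between -0.05 and 0.05 m and height (world z) of blank_1 below 0.022 m and angle between the z axis of blank_1 and the z axis of tray, either way round below 0.15 rad and linear speed of blank_1 below 0.02 m/s and value of joint plunger below 0.003 m and x of blank_2 in the frame of dispenser above -0.008 m and z of blank_2 in the frame of dispenser below 0.026 m); the robot touches nothing.
It fails at once if a second blank is pushed out (more than 15 mm towards the deck) (x of blank_2 in the frame of dispenser below -0.015 m).
It fails at once if the ejected blank is lifted more than 12 mm above the deck (z of blank_1 in the frame of dispenser above 0.032 m).
It fails at once if a blank is taken from the top of the stack (lifted more than 12 mm) (z of blank_4 in the frame of dispenser above 0.068 m).
It fails at once if a bystander (white screw lid, spool, white jar) is moved more than 15 mm (distance of any of jar_lid, spool_blue, cream_jar from where it was at the start of the episode above 0.015 m).
It also fails if it takes over 38 s, if anything falls off the work surface, if the arm or the gripper's body presses on something with over 40 N, if the wrist force passes 120 N, or if a joint passes its speed limit or range.

## Robot

A 7-joint arm with a two-finger parallel gripper is mounted at the origin on the work surface; the furniture and walls round the work are solid. World frame = base frame: x ahead of the robot, y to its left, z up, the work surface at z = 0. Lengths are in m, angles in rad, forces in N, time in s.
With the tool pointing down it reaches from about 0.4 to 0.85 m from the base axis. Payload 10.4 kg.
Tool frame: the origin (TCP) lies at the very end of the fingers, on their centre line; the grasp point (between the pads) lies 19 mm behind it; z points along the fingers, y is the direction in which the jaws open and shut (so a half turn about z gives the same grasp; the last joint's range is limited). The gripper opens to 85 mm and grips with 20 to 120 N. Pads are 22 mm wide; open, the fingers measure 114 mm over their backs; the gripper's body (76 mm by 85 mm) begins 54 mm behind the grasp point. The pads swing forward as they close: fully open they stand 13 mm farther back than shut.
Start: joints at [1.283, 0.332, -0.065, 1.46, 0.022, 1.35, -0.088], TCP at [0.164, -0.603, 0.231] pointing down, gripper open.
Joint ranges: [-2.6, 2.6], [-0.5, 2.12], [-1.47, 1.34], [0.16, 2.42], [-1.27, 4.41], [0.06, 2.06], [-2.6, 2.6]. Speed limits (rad/s): [2.22, 2.22, 2.79, 2.79, 3.14, 3.14, 3.14].

## Interface

Orientations are given as a unit quaternion [x, y, z, w].
In Python, from workcell import manip, camera, get_calibration gives the robot as it stands. The module is installed in compiled form; this text tells all that it offers.
- The arm moves only by the shell command python3 -m handwheel 'ROWS' [FORCE]. ROWS is a JSON object of lists of equal length, an entry for each row: "delta_pos": the shift along the world's x, y, z in m, a list of three; "rot": the turn, a rotation vector about the world's x, y, z in degrees, a list of three; "hand": the opening, from 0 (shut) to 1 (fully open). A call has 1 to 12 rows; each row is the pose to reach, as a shift and turn from the pose commanded when the call began; what a row does not reach only later rows make up. A row lasts 1/10 s, in which the tool goes at most 50 mm and 8.59 degrees, less where a joint would pass 70% of its speed; a pose out of reach is approached as far as the arm can. A call with a gripper value outside its range is refused whole. The fingers move at their own pace and stop on an object; FORCE is the grip in N (left out, the last holds). Time passes only in rows, so rows that repeat a pose let the fingers close. It gives the time, the measured TCP pose, the force and the opening at its end, in the units of the state.
- manip.get_obs(): the state, without advancing time (a new reading comes with each control period).
- camera(name): name is "scene" or "top" or "wrist"; returns (picture, depth): 384x512x3 uint8, red, green, blue; 384x512 float32, m along the optical axis (not along the pixel's ray), 0 where there is no reading.
- get_calibration(name): a dict with "camera_matrix" (3x3 intrinsics, pixels), "eye" and "rotation" of the camera in the world. Camera axes: x right, y down, z forward; pixel columns grow to the right and rows downward; lengths in m; the calibration is good to about 2 mm. A picture is of the moment at which its call begins: read the wrist's pose just before it. get_calibration takes no time and is no camera call; for the wrist camera it gives the pose at the moment of the call.
- manip.hand_in(): hands the job in, once; it reports no verdict.
The state is a dict: "clock": time; "joint_pos": joint angles; "joint_velocities": joint speeds; "tau": joint torques, N m; "position": TCP position; "ee_rot": TCP orientation; "ft_force": force on the tool from outside, world axes, zero at the start; "torque": the same for the moment, N m; "grip_width": opening from 0.0 (shut) to 1.0 (fully open).
Only numpy, scipy, OpenCV 4.12 (cv2) and the standard library are available. Lean on these libraries where they do the work, as an engineer would, in place of code of your own. Each camera call takes 0.05 s, during which the arm holds its last target.

## Working session

There is one attempt and no reset: what is moved stays moved. The work goes in short steps, Python scripts to look and compute and a shell command to move; the robot and the scene stay as the last step left them, time stands still between calls to the robot, and variables do not carry over. Pictures are saved under pics/ and viewed, and the job is handed in when it is done.

```bash
mkdir -p pics && python3 - <<'E'
from workcell import manip, camera, get_calibration
import cv2, numpy as np
o=manip.get_obs(); print({k:np.round(v,3).tolist() for k,v in o.items()})
for n in ["scene","top"]:
    p,d=camera(n); cv2.imwrite(f"pics/{n}0.png",p[:,:,::-1]); np.save(f"pics/{n}0.npy",d); 
    c=get_calibration(n); print(n,{k:np.round(np.array(v),3).tolist() for k,v in c.items()})
E
```

```text
{'clock': 0.0, 'joint_pos': [1.283, 0.333, -0.065, 1.461, 0.022, 1.35, -0.089], 'joint_velocities': [-0.0, 0.001, 0.001, 0.0, 0.0, -0.0, 0.001], 'tau': [0.0, -62.545, 0.05, -39.162, 0.016, 0.01, 0.0], 'position': [0.163, -0.603, 0.231], 'ee_rot': [0.991, 0.132, -0.0, -0.001], 'ft_force': [0.712, 0.508, 0.064], 'torque': [0.032, -0.02, -0.0], 'grip_width': 1.0}
scene {'camera_matrix': [[386.573, 0.0, 252.333], [0.0, 386.573, 187.497], [0.0, 0.0, 1.0]], 'eye': [0.124, 0.65, 0.656], 'rotation': [-0.21, 0.864, -0.443, 0.114]}
top {'camera_matrix': [[416.426, 0.0, 252.662], [0.0, 416.426, 189.91], [0.0, 0.0, 1.0]], 'eye': [0.403, -0.039, 1.0], 'rotation': [0.708, -0.704, 0.038, -0.041]}
```

View pics/scene0.png

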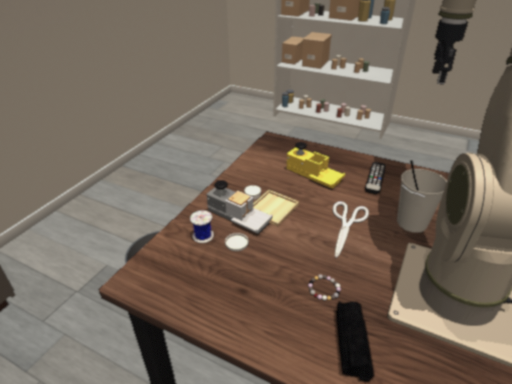

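View pics/top0.png

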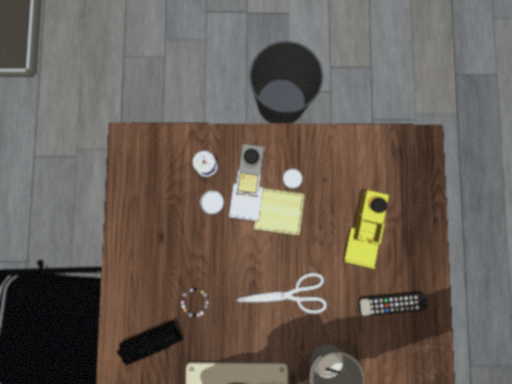

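The top picture shows two dispensers:
- The grey one has its cap at (251,156), magazine at (248,183) and white deck at (245,202).
- The yellow look-alike has its cap at (379,205).

The grey one is the target: the spool (205,163), jar lid (211,202), cream jar (292,178) and tray (280,212) stand around it as described. The tray is on its right (-y).

```bash
cat > h.py <<'E'
from workcell import manip, camera, get_calibration
import cv2, numpy as np
from scipy.spatial.transform import Rotation as R
def ray(n,uv,c=None):
    c=c or get_calibration(n); K=np.array(c["camera_matrix"]); r=np.array(c["rotation"])
    M=R.from_quat(r).as_matrix() if r.shape==(4,) else r
    uv=np.atleast_2d(uv).astype(float)
    d=np.c_[uv,np.ones(len(uv))]@np.linalg.inv(K).T
    return np.array(c["eye"]),d@M.T
def onplane(n,uv,z,c=None):
    e,d=ray(n,uv,c); return e+d*((z-e[2])/d[:,2])[:,None]
def proj(n,P,c=None):
    c=c or get_calibration(n); K=np.array(c["camera_matrix"]); M=R.from_quat(c["rotation"]).as_matrix()
    q=(np.atleast_2d(P)-c["eye"])@M@K.T; return q[:,:2]/q[:,2:]
def depthpt(n,uv,dep,c=None):
    e,d=ray(n,uv,c); uv=np.atleast_2d(uv); z=np.array([dep[int(v),int(u)] for u,v in uv]); return e+d*z[:,None]
E
python3 - <<'E'
from h import *
p=cv2.imread("pics/top0.png"); d=np.load("pics/top00.npy") if 0 else np.load("pics/top0.npy")
c=p[130:250,180:320]; cv2.imwrite("pics/topcrop0.png",cv2.resize(c,None,fx=5,fy=5,interpolation=cv2.INTER_CUBIC))
for nm,uv in dict(cap=(251,156),mag=(248,183),deck=(245,202),tray=(280,212),lid=(211,202),spool=(205,163),jar=(292,178)).items(): print(nm,depthpt("top",uv,d).round(3))
p=cv2.imread("pics/scene0.png"); c=p[160:270,170:320]; cv2.imwrite("pics/scenecrop0.png",cv2.resize(c,None,fx=5,fy=5,interpolation=cv2.INTER_CUBIC))
E
```

```text
cap [[ 0.58  -0.032  0.091]]
mag [[ 0.523 -0.025  0.068]]
deck [[ 0.483 -0.017  0.021]]
tray [[ 0.461 -0.101  0.005]]
lid [[0.485 0.065 0.002]]
spool [[0.569 0.073 0.064]]
jar [[ 0.542 -0.129  0.016]]
```

View pics/topcrop0.png

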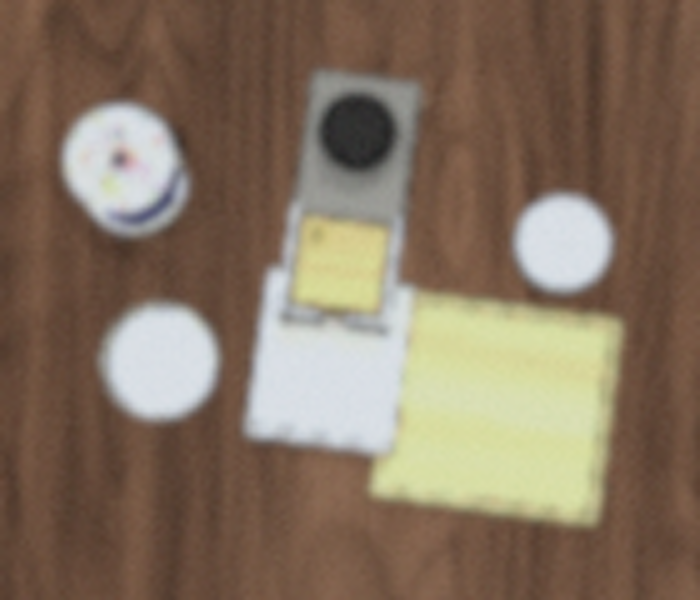

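View pics/scenecrop0.png

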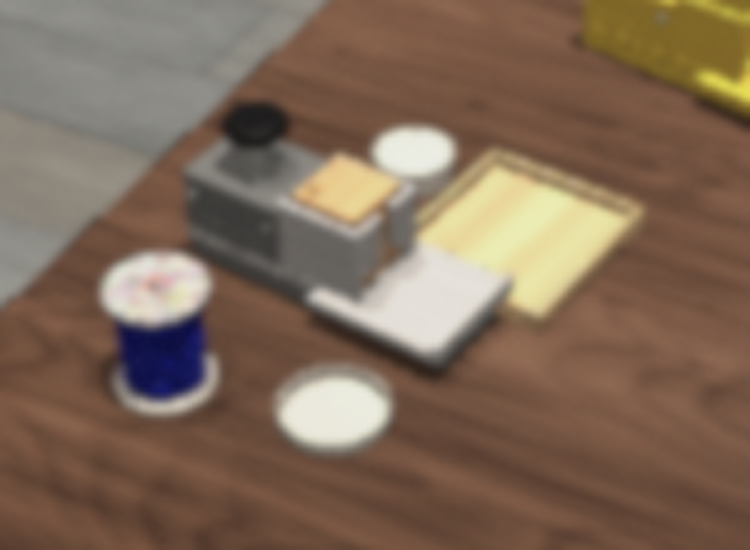

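The crops confirm the grey dispenser: its cap centre is at about (251.5,156), the top blank at (248,183), the tray at (280,212) on the -y side, and the lid at the +y end. Next I measure the cap, top blank, tray and bystanders.

```bash
python3 - <<'E'
from h import *
p=cv2.imread("pics/top0.png"); hsv=cv2.cvtColor(p,cv2.COLOR_BGR2HSV)
def comp(m,seed):
    n,l,s,c=cv2.connectedComponentsWithStats(m.astype(np.uint8)); k=l[seed[1],seed[0]]; return (l==k),s[k],c[k]
H,S,V=[hsv[...,i].astype(int) for i in range(3)]
m,s,c=comp((V<75),(251,156)); print("cap px",s,c); cap=onplane("top",c,0.09)[0]; print("cap",cap.round(4))
cn=max(cv2.findContours(m.astype(np.uint8),0,1)[0],key=cv2.contourArea)
(cx,cy),r=cv2.minEnclosingCircle(cn); P=onplane("top",[(cx-r,cy),(cx+r,cy)],.09); print("cap circ",onplane("top",(cx,cy),.09).round(4),np.linalg.norm(P[0]-P[1]).round(4))
def rect(m,z,nm):
    cn=max(cv2.findContours(m.astype(np.uint8),0,1)[0],key=cv2.contourArea)[:,0]
    W=onplane("top",cn,z)[:,:2].astype(np.float32); (cc,sz,a)=cv2.minAreaRect(W); print(nm,np.round(cc,4),np.round(sz,4),round(a,2))
m,s,c=comp((S>70)&(V>120)&(H>15)&(H<40),(248,183)); print(s); rect(m,.068,"blank4")
m,s,c=comp((S>60)&(V>120)&(H>15)&(H<45),(280,212)); print(s); rect(m,.012,"tray")
for nm,seed,z in [("lid",(211,202),.009),("spool",(205,160),.06),("jar",(292,178),.024)]:
    m,s,c=comp((S<60)&(V>130),seed); print(nm,s,onplane("top",c,z).round(4))
E
```

```text
cap px [244 149  15  15 171] [251.15204678 156.08187135]
cap [ 0.5799 -0.0319  0.09  ]
cap circ [[ 0.58   -0.0316  0.09  ]] 0.0322
[239 174  18  18 273]
blank4 [ 0.5236 -0.0239] [0.0364 0.0394] 84.81
[     0      0    512    384 192822]
tray [ 0.5323 -0.0403] [0.9233 1.2855] 0.18
lid [200 190  24  24 451] [[0.4844 0.0626 0.009 ]]
spool [192 150  26  27 504] [[0.5694 0.0756 0.06  ]]
jar [282 168  21  21 326] [[ 0.5405 -0.1286  0.024 ]]
```

```bash
python3 - <<'E'
from h import *
p=cv2.imread("pics/top0.png"); hsv=cv2.cvtColor(p,cv2.COLOR_BGR2HSV)
for uv in [(280,212),(230,230),(245,203),(250,170),(297,232)]: print(uv,hsv[uv[1],uv[0]])
H,S,V=[hsv[...,i].astype(int) for i in range(3)]
def rect(mask,seed,z,nm):
    n,l,s,c=cv2.connectedComponentsWithStats(mask.astype(np.uint8)); k=l[seed[1],seed[0]]; m=l==k; print(s[k])
    cn=max(cv2.findContours(m.astype(np.uint8),0,1)[0],key=cv2.contourArea)[:,0]
    W=onplane("top",cn,z)[:,:2].astype(np.float32); (cc,sz,a)=cv2.minAreaRect(W); print(nm,np.round(cc,4),np.round(sz,4),round(a,2))
    q=onplane("top",np.argwhere(m)[:,::-1],z)[:,:2]; w,v=np.linalg.eigh(np.cov(q.T)); print(" pca",q.mean(0).round(4),np.degrees(np.arctan2(v[1],v[0])).round(2),np.sqrt(12*w).round(4))
rect((V>130)&(S>45)&(H>20),(280,212),.008,"tray")
rect((V>150)&(S<40),(245,203),.020,"deck")
rect((V>90)&(V<170)&(S<60),(248,168),.058,"housing")
E
```

```text
(280, 212) [ 33  49 222]
(230, 230) [ 12 107 112]
(245, 203) [108  13 229]
(250, 170) [ 42   8 156]
(297, 232) [ 29  64 178]
[ 254  188   51   47 1813]
tray [ 0.4638 -0.0981] [0.1106 0.1016] 82.63
 pca [ 0.4619 -0.1018] [-149.  121.] [0.0994 0.1047]
[ 229  164   34   57 1062]
deck [ 0.5079 -0.0222] [0.0714 0.1292] 82.5
 pca [ 0.49   -0.0199] [-97.12 172.88] [0.0735 0.1133]
[228 144  37  78 628]
housing [ 0.5267 -0.0252] [0.0709 0.1747] 81.9
 pca [ 0.5573 -0.0264] [-104.54  165.46] [0.0651 0.1623]
```

Everything agrees with the sizes given. The dispenser's yaw is about -7.5°, its origin (0.5225,-0.024), the cap (0.580,-0.032), the apron (0.473,-0.018) and the tray (0.463,-0.099), on the -y side. Next I travel towards the cap, shutting the hand and turning the jaws along the dispenser's y (-22.7°).

```bash
python3 -m handwheel '{"delta_pos":[[0.012,0.016,0],[0.035,0.048,0],[0.061,0.084,0],[0.087,0.12,0],[0.113,0.156,0],[0.139,0.192,0],[0.165,0.228,0],[0.191,0.264,0],[0.217,0.3,0],[0.243,0.336,0],[0.262,0.36,0],[0.27,0.37,0]],"rot":[[0,0,-1],[0,0,-3],[0,0,-5],[0,0,-7],[0,0,-9],[0,0,-12],[0,0,-14],[0,0,-16],[0,0,-18],[0,0,-20],[0,0,-22],[0,0,-22.7]],"hand":[0,0,0,0,0,0,0,0,0,0,0,0]}' 20
```

```text
clock: 1.3
position: [0.4353, -0.2299, 0.2312]
ee_rot: [0.998, -0.064, 0.0, -0.0]
ft_force: [0.1, -0.5, -0.1]
grip_width: 0.003
```

```bash
python3 -m handwheel '{"delta_pos":[[0.012,0.016,0],[0.035,0.048,0],[0.061,0.084,-0.01],[0.087,0.119,-0.02],[0.113,0.154,-0.04],[0.135,0.184,-0.06],[0.143,0.196,-0.075],[0.145,0.198,-0.08],[0.145,0.198,-0.08]],"rot":[[0,0,0],[0,0,0],[0,0,0],[0,0,0],[0,0,0],[0,0,0],[0,0,0],[0,0,0],[0,0,0]],"hand":[0,0,0,0,0,0,0,0,0]}' && python3 - <<'E'
from h import *
c=get_calibration("wrist"); print(manip.get_obs()["position"], c["eye"])
p,d=camera("wrist"); cv2.imwrite("pics/wrist1.png",p[:,:,::-1])
p,d=camera("top"); cv2.imwrite("pics/top1.png",cv2.resize(p[100:260,160:340,::-1],None,fx=4,fy=3.7,interpolation=cv2.INTER_CUBIC))
print(proj("wrist",[[.58,-.032,.09],[.5225,-.024,.068],[.473,-.018,.02]],c).round(1), manip.get_obs()["clock"])
E
```

```text
clock: 2.2
position: [0.578, -0.0356, 0.1505]
ee_rot: [0.998, -0.066, -0.001, 0.0]
ft_force: [-0.7, -0.5, -0.4]
grip_width: 0.003
[ 0.57797947 -0.03561223  0.15051507] [ 0.6414092  -0.04480696  0.29321361]
[[247.2 194.4]
 [247.7 251. ]
 [249.3 271.4]] 2.3
```

View pics/wrist1.png

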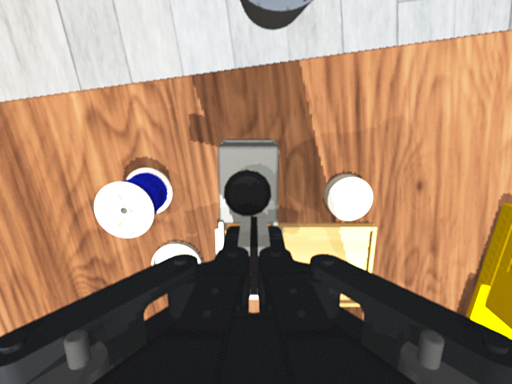

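View pics/top1.png

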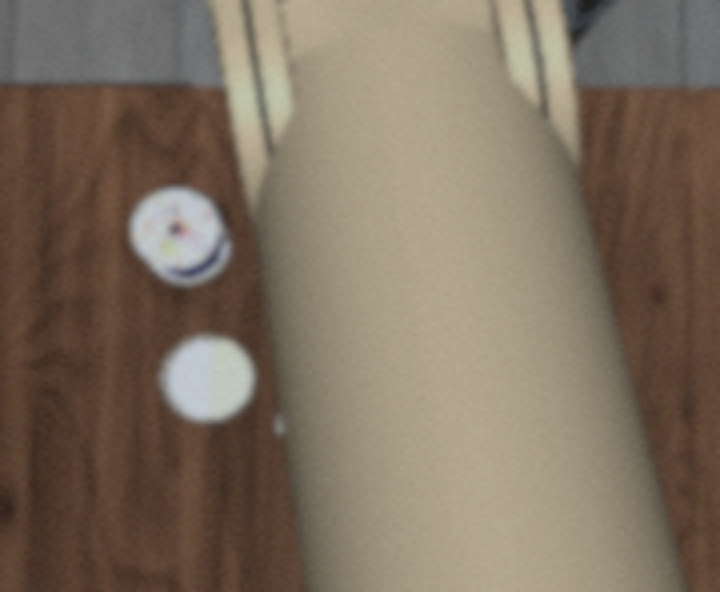

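The wrist view shows the cap at (247,193), against (247,194) predicted, so the hand is above it. Now I press.

```bash
python3 -m handwheel '{"delta_pos":[[0,0,-0.02],[0,0,-0.04],[0,0,-0.053],[0,0,-0.058],[0,0,-0.062],[0,0,-0.066],[0,0,-0.07],[0,0,-0.074],[0,0,-0.078],[0,0,-0.081],[0,0,-0.082],[0,0,-0.082]],"rot":[[0,0,0],[0,0,0],[0,0,0],[0,0,0],[0,0,0],[0,0,0],[0,0,0],[0,0,0],[0,0,0],[0,0,0],[0,0,0],[0,0,0]],"hand":[0,0,0,0,0,0,0,0,0,0,0,0]}'
```

```text
clock: 3.5
position: [0.5789, -0.0358, 0.0704]
ee_rot: [0.998, -0.066, 0.0, 0.0]
ft_force: [-3.6, -1.0, 6.5]
grip_width: -0.003
```

```bash
python3 -m handwheel '{"delta_pos":[[0,0,-0.001],[0,0,-0.002],[0,0,-0.003],[0,0,-0.003]],"rot":[[0,0,0],[0,0,0],[0,0,0],[0,0,0]],"hand":[0,0,0,0]}'
```

```text
clock: 3.9
position: [0.5791, -0.0358, 0.0699]
ee_rot: [0.998, -0.066, 0.001, 0.001]
ft_force: [-15.1, -2.5, 29.7]
grip_width: 0.001
```

The force rose to 30 N at z = 0.070, so the plunger is at its stop. Now I lift straight up and look.

```bash
python3 -m handwheel '{"delta_pos":[[0,0,0.005],[0,0,0.012],[0,0,0.02],[0,0,0.03],[0,0,0.045],[0,0,0.065],[0,0,0.085],[0,0,0.09],[0,0,0.09],[0,0,0.09]],"rot":[[0,0,0],[0,0,0],[0,0,0],[0,0,0],[0,0,0],[0,0,0],[0,0,0],[0,0,0],[0,0,0],[0,0,0]],"hand":[0,0,0,0,0,0,0,0,0,0]}' && python3 - <<'E'
from h import *
p,d=camera("scene"); cv2.imwrite("pics/scene2.png",cv2.resize(p[160:270,170:320,::-1],None,fx=5,fy=5,interpolation=cv2.INTER_CUBIC)); np.save("pics/scene2.npy",d); cv2.imwrite("pics/scene2full.png",p[:,:,::-1])
E
```

```text
clock: 4.9
position: [0.5782, -0.0353, 0.1556]
ee_rot: [0.998, -0.066, -0.0, 0.0]
ft_force: [-0.1, 0.3, 1.0]
grip_width: -0.0
```

View pics/scene2.png

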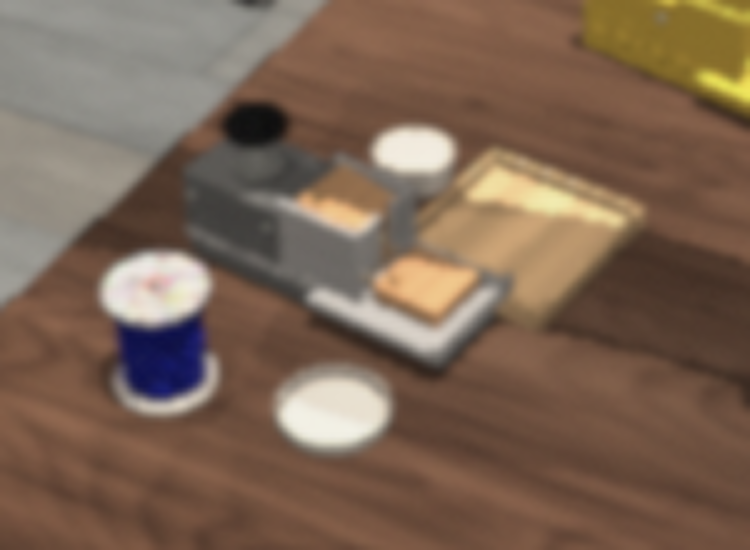

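One blank now lies on the deck, its top face around crop (425,277). The cap is up again and the stack has dropped one blank. Now I locate the blank.

```bash
python3 - <<'E'
from h import *
q=np.array([(375,282),(410,250),(482,268),(438,308)],float)/5+[170,160]-0.4
W=onplane("scene",q,.032)
th=np.radians(-7.5); ex=np.array([np.cos(th),np.sin(th)]); ey=np.array([-ex[1],ex[0]]); O=np.array([.5225,-.024])
print(W.round(4)); rel=W[:,:2]-O; print((rel@np.c_[ex,ey]).round(4)); print("centre",(rel.mean(0)@np.c_[ex,ey]).round(4))
for y in (.047,.04,0,-.03,-.045,-.05): print(y,(O-.052*ex+y*ey).round(4))
o=manip.get_obs(); print(o["position"],o["joint_pos"])
E
```

```text
[[ 4.940e-01 -3.000e-04  3.200e-02]
 [ 4.902e-01 -3.090e-02  3.200e-02]
 [ 4.509e-01 -3.460e-02  3.200e-02]
 [ 4.567e-01  3.200e-03  3.200e-02]]
[[-0.0313  0.0198]
 [-0.0311 -0.011 ]
 [-0.0696 -0.0198]
 [-0.0688  0.0183]]
centre [-0.0502  0.0018]
0.047 [0.4771 0.0294]
0.04 [0.4762 0.0224]
0 [ 0.4709 -0.0172]
-0.03 [ 0.467 -0.047]
-0.045 [ 0.4651 -0.0618]
-0.05 [ 0.4644 -0.0668]
[ 0.5780439  -0.03525987  0.15534376] [ 0.45010764  0.34167372 -0.56621335  1.65785648  0.19389679  1.20008347
 -1.86293212]
```

The blank centre is at (-50, +2) mm in the dispenser frame, as expected. I move over the deck's +y end, to world (0.479, 0.028), and go down to z ≈ 0.025.

```bash
python3 -m handwheel '{"delta_pos":[[-0.015,0.01,0],[-0.045,0.029,0],[-0.075,0.048,0],[-0.094,0.06,0],[-0.099,0.0635,-0.01],[-0.099,0.0635,-0.04],[-0.099,0.0635,-0.075],[-0.099,0.0635,-0.1],[-0.099,0.0635,-0.115],[-0.099,0.0635,-0.118],[-0.099,0.0635,-0.118]],"rot":[[0,0,0],[0,0,0],[0,0,0],[0,0,0],[0,0,0],[0,0,0],[0,0,0],[0,0,0],[0,0,0],[0,0,0],[0,0,0]],"hand":[0,0,0,0,0,0,0,0,0,0,0]}' && python3 - <<'E'
from h import *
p,d=camera("scene"); cv2.imwrite("pics/scene3.png",cv2.resize(p[140:270,170:320,::-1],None,fx=5,fy=4.6,interpolation=cv2.INTER_CUBIC))
E
```

```text
clock: 6.05
position: [0.4798, 0.0283, 0.0382]
ee_rot: [0.998, -0.066, -0.0, -0.0]
ft_force: [0.3, 0.5, 0.0]
grip_width: 0.001
```

View pics/scene3.png

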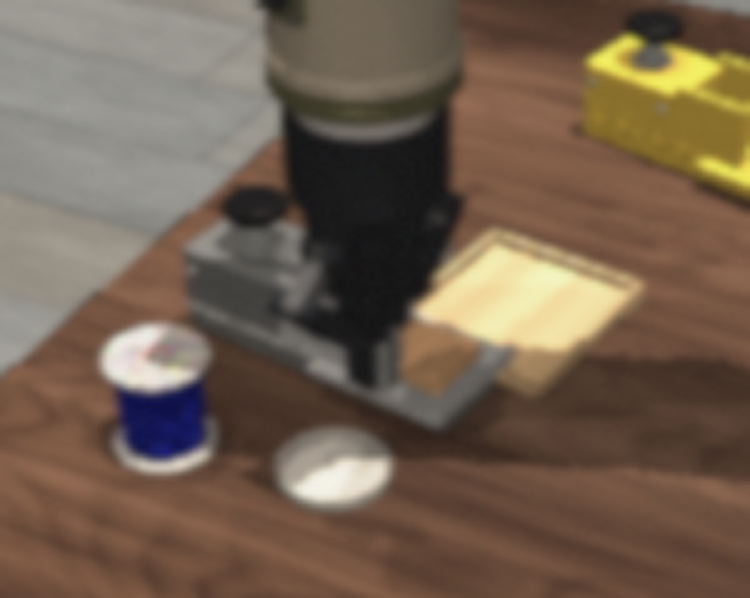

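The fingertip is at about (370,385), over the deck's +y end, with the blank clear to its right at (430,355). I lower it to z ≈ 0.025 and check the force.

```bash
python3 -m handwheel '{"delta_pos":[[0,0,-0.004],[0,0,-0.008],[0,0,-0.012],[0,0,-0.0135],[0,0,-0.0135]],"rot":[[0,0,0],[0,0,0],[0,0,0],[0,0,0],[0,0,0]],"hand":[0,0,0,0,0]}'
```

```text
clock: 6.6
position: [0.4794, 0.0283, 0.0246]
ee_rot: [0.998, -0.066, -0.0, 0.0]
ft_force: [-0.4, -0.0, -0.3]
grip_width: 0.001
```

There's no contact. Now I push along the dispenser's -y, 40 mm in 4 mm rows.

```bash
python3 -m handwheel '{"delta_pos":[[-0.0005,-0.004,0],[-0.001,-0.008,0],[-0.0016,-0.012,0],[-0.0021,-0.016,0],[-0.0026,-0.02,0],[-0.0031,-0.024,0],[-0.0037,-0.028,0],[-0.0042,-0.032,0],[-0.0047,-0.036,0],[-0.0052,-0.04,0],[-0.0052,-0.04,0]],"rot":[[0,0,0],[0,0,0],[0,0,0],[0,0,0],[0,0,0],[0,0,0],[0,0,0],[0,0,0],[0,0,0],[0,0,0],[0,0,0]],"hand":[0,0,0,0,0,0,0,0,0,0,0]}' && python3 - <<'E'
from h import *
p,d=camera("scene"); cv2.imwrite("pics/scene4.png",cv2.resize(p[140:270,170:320,::-1],None,fx=5,fy=4.6,interpolation=cv2.INTER_CUBIC))
E
```

```text
clock: 7.7
position: [0.4743, -0.0124, 0.0248]
ee_rot: [0.998, -0.066, -0.0, 0.0]
ft_force: [0.2, 0.3, -0.0]
grip_width: 0.001
```

View pics/scene4.png

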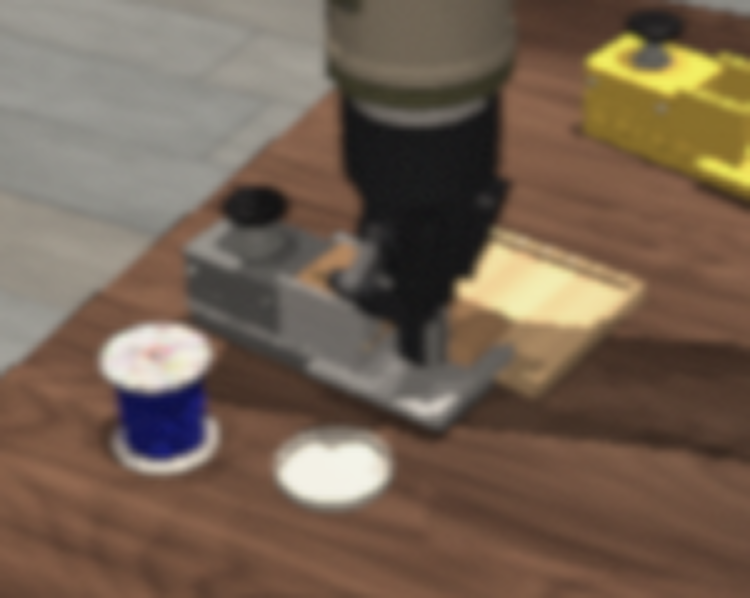

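The finger is at the deck's middle and the blank, at about (480,335), is being pushed towards the tray. I continue 38 mm.

```bash
python3 -m handwheel '{"delta_pos":[[-0.0005,-0.004,0],[-0.001,-0.008,0],[-0.0016,-0.012,0],[-0.0021,-0.016,0],[-0.0026,-0.02,0],[-0.0031,-0.024,0],[-0.0037,-0.028,0],[-0.0042,-0.032,0],[-0.0047,-0.036,0],[-0.005,-0.038,0],[-0.005,-0.038,0]],"rot":[[0,0,0],[0,0,0],[0,0,0],[0,0,0],[0,0,0],[0,0,0],[0,0,0],[0,0,0],[0,0,0],[0,0,0],[0,0,0]],"hand":[0,0,0,0,0,0,0,0,0,0,0]}' && python3 - <<'E'
from h import *
p,d=camera("scene"); cv2.imwrite("pics/scene5.png",cv2.resize(p[140:270,170:320,::-1],None,fx=5,fy=4.6,interpolation=cv2.INTER_CUBIC))
E
```

```text
clock: 8.85
position: [0.4693, -0.0501, 0.0248]
ee_rot: [0.998, -0.066, -0.0, 0.0]
ft_force: [0.4, -0.9, -0.5]
grip_width: 0.001
```

View pics/scene5.png

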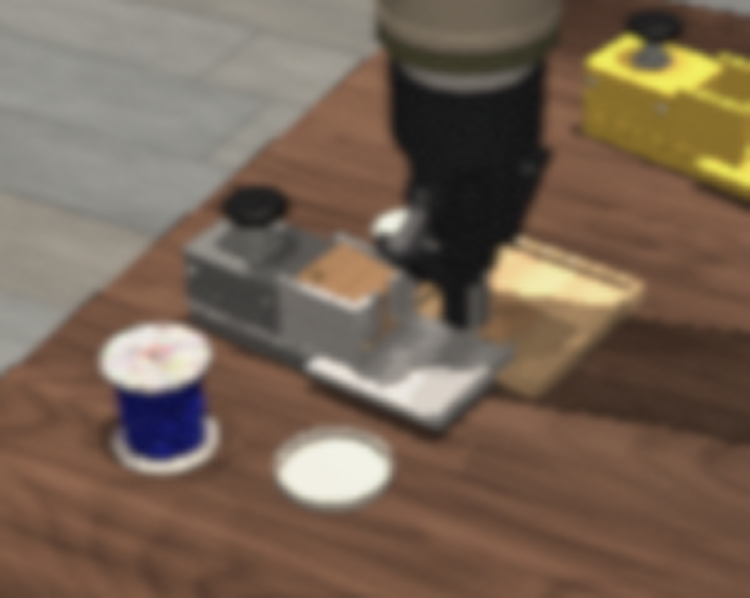

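The deck is empty apart from the finger, which is past its end. I lift straight up, back away and look.

```bash
python3 -m handwheel '{"delta_pos":[[0,0,0.01],[0,0,0.03],[0,0,0.06],[0,0,0.1],[0,0,0.14],[0,-0.03,0.17],[0,-0.07,0.19],[0,-0.115,0.2],[0,-0.16,0.2],[0,-0.2,0.2],[0,-0.22,0.2],[0,-0.22,0.2]],"rot":[[0,0,0],[0,0,0],[0,0,0],[0,0,0],[0,0,0],[0,0,0],[0,0,0],[0,0,0],[0,0,0],[0,0,0],[0,0,0],[0,0,0]],"hand":[0,0,0,0,0,0,0,0,0,0,0,0]}' && python3 - <<'E'
from h import *
p,d=camera("scene"); cv2.imwrite("pics/scene6.png",cv2.resize(p[140:270,170:320,::-1],None,fx=5,fy=4.6,interpolation=cv2.INTER_CUBIC));cv2.imwrite("pics/scene6full.png",p[:,:,::-1])
p,d=camera("top"); cv2.imwrite("pics/top6.png",cv2.resize(p[130:250,180:320,::-1],None,fx=5,fy=5,interpolation=cv2.INTER_CUBIC));cv2.imwrite("pics/top6full.png",p[:,:,::-1]); np.save("pics/top6.npy",d)
E
```

```text
clock: 10.1
position: [0.4687, -0.2722, 0.2249]
ee_rot: [0.998, -0.068, -0.0, -0.0]
ft_force: [-0.7, 0.3, -0.2]
grip_width: -0.0
```

View pics/scene6.png

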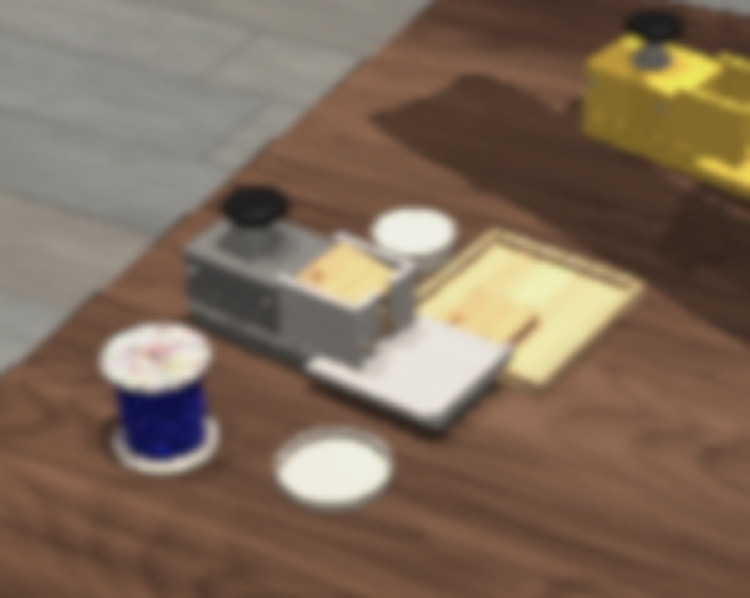

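View pics/top6.png

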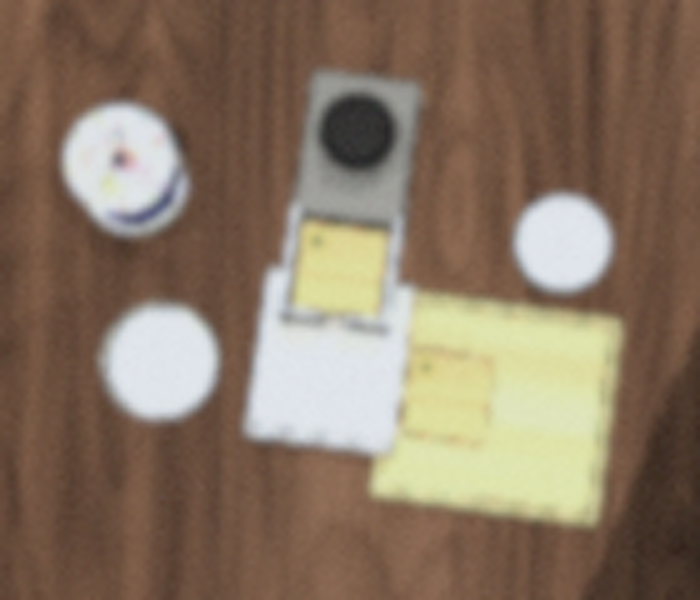

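The blank lies in the tray beside the deck's end, at crop (448,397). The deck is empty and the bystanders look unmoved. I check by depth that it is flat.

```bash
python3 - <<'E'
from h import *
d=np.load("pics/top6.npy")
uv=[(u,v) for v in range(203,216) for u in range(263,276)]
P=depthpt("top",uv,d); A=np.c_[P[:,:2]-P[:,:2].mean(0),np.ones(len(P))]
s,r,_,_=np.linalg.lstsq(A,P[:,2],rcond=None); print("plane slope,z",s.round(4),"tilt",np.hypot(*s[:2]).round(4), "std",(P[:,2]-A@s).std().round(4))
for nm,c in [("blank4",(248,183)),("floor near",(290,212)),("cap",(251,156)),("deck",(245,205))]: 
    print(nm,depthpt("top",[(c[0]+i,c[1]+j) for i in(-2,0,2) for j in(-2,0,2)],d).mean(0).round(4))
C=onplane("top",(180+448/5-.4,130+397/5-.4),.016)[0]; T=np.array([.4625,-.098])
th=np.radians(-7.5); ex=np.array([np.cos(th),np.sin(th)]); ey=np.array([-ex[1],ex[0]])
print(C.round(4),"in tray",((C[:2]-T)@np.c_[ex,ey]).round(4))
p0=cv2.imread("pics/top0.png"); p=cv2.imread("pics/top6full.png")
def cen(p,seed):
    h=cv2.cvtColor(p,cv2.COLOR_BGR2HSV); m=((h[...,1]<60)&(h[...,2]>130)).astype(np.uint8)
    n,l,s,c=cv2.connectedComponentsWithStats(m); return c[l[seed[1],seed[0]]]
for nm,s in [("lid",(211,202)),("spool",(205,160)),("jar",(292,178))]: print(nm,(cen(p,s)-cen(p0,s)).round(2),"px")
E
```

```text
plane slope,z [-3.3876  1.8803  0.0227] tilt 3.8745 std 0.0636
blank4 [ 0.5234 -0.0248  0.0611]
floor near [ 0.4612 -0.1248  0.0051]
cap [ 0.5797 -0.0316  0.0922]
deck [ 0.4763 -0.0175  0.0214]
[ 0.4675 -0.0747  0.016 ] in tray [0.0019 0.0238]
lid [-0.05  0.  ] px
spool [ 0.02 -0.05] px
jar [-0.03 -0.08] px
```

The plane fit caught depth dropouts (zero readings give a false point), so I redo it on valid pixels. I also recheck the stack's height, which read 5 mm high.

```bash
python3 - <<'E'
from h import *
d=np.load("pics/top6.npy"); d0=np.load("pics/top0.npy")
def fit(d,u0,u1,v0,v1,nm):
    uv=np.array([(u,v) for v in range(v0,v1) for u in range(u0,u1) if d[v,u]>0.5]); P=depthpt("top",uv,d)
    k=abs(P[:,2]-np.median(P[:,2]))<.015; P=P[k]; A=np.c_[P[:,:2]-P[:,:2].mean(0),np.ones(len(P))]
    s=np.linalg.lstsq(A,P[:,2],rcond=None)[0]; print(nm,len(P),k.sum()/len(k),"slope",s[:2].round(3),"z",s[2].round(4),"med",np.median(P[:,2]).round(4))
fit(d,264,276,203,216,"blank1"); fit(d,264,269,203,216,"left half"); fit(d,270,276,203,216,"right half")
fit(d,282,296,205,222,"floor")
fit(d,243,253,179,188,"stack now"); fit(d0,243,253,178,187,"stack before")
fit(d,248,255,153,160,"cap now"); fit(d0,248,255,153,160,"cap before")
E
```

```text
blank1 155 1.0 slope [0.028 0.001] z 0.0169 med 0.0169
left half 65 1.0 slope [-0.014  0.157] z 0.0169 med 0.0168
right half 77 1.0 slope [ 0.063 -0.053] z 0.017 med 0.017
floor 237 1.0 slope [-0.006 -0.013] z 0.0051 med 0.005
stack now 90 1.0 slope [ 0.157 -0.037] z 0.0613 med 0.0617
stack before 90 1.0 slope [-0.022  0.009] z 0.0688 med 0.0688
cap now 49 1.0 slope [-0.043  0.102] z 0.0912 med 0.0914
cap before 49 1.0 slope [-0.004 -0.005] z 0.0908 med 0.0907
```

The blank is flat at z = 0.017 and the cap is up. The stack top reads 0.061 with a slope, where 0.056 level is expected. I look at that row by row before deciding whether it matters.

```bash
python3 - <<'E'
from h import *
for f in ("top0","top6"):
    d=np.load(f"pics/{f}.npy")
    print(f)
    for v in range(172,196):
        print(v,[int(round(1000*depthpt("top",(u,v),d)[0][2])) if d[v,u]>0 else None for u in range(237,260)])
E
```

```text
top0
172 [1, 64, 67, 53, 57, 56, 59, 58, 59, 57, 58, 60, 59, 61, None, 61, 58, 60, 62, 59, 62, 62, 60]
173 [-1, 63, 62, 70, 68, 69, 70, 70, 69, 69, 55, 56, 55, 60, 58, 58, 59, 58, 59, 58, 58, 58, 67]
174 [0, 63, 64, 67, 71, 66, 69, 69, 67, 69, 71, 71, 67, 66, 69, 71, 69, 58, 59, 59, 57, 55, 67]
175 [-1, 64, 60, 65, 68, 69, 67, 71, 68, 72, 69, 67, 67, 68, 66, 69, 71, 67, 69, 67, 70, 51, 65]
176 [62, 64, 51, 68, 70, 74, 71, 67, 70, 68, 69, 67, 71, 70, 66, 71, 68, 70, 69, 69, 69, 65, 68]
177 [62, 65, 49, 68, 69, 68, 68, 72, 65, 65, 67, 68, 68, 70, 70, 70, 70, 72, 69, 69, 65, 66, 66]
178 [66, 62, 42, 68, 69, 68, 69, 72, 69, 70, 69, 67, 69, 67, 69, 69, 68, 70, 68, 72, 53, 65, 64]
179 [64, 64, 68, 67, 73, 67, 72, 67, 67, 68, 68, 68, 69, 69, 67, 70, 71, 71, 69, 73, 25, 65, 63]
180 [66, 63, 68, 69, 71, 68, 69, 70, 69, 68, 68, 70, 67, 67, 72, 70, 70, 68, 72, 68, 21, 65, 63]
181 [63, 63, 71, 69, 71, 69, 72, 70, 69, 68, 67, 68, 66, 68, 66, 69, 69, 68, 71, 69, 22, 65, 52]
182 [63, 58, 66, 71, 70, 67, 67, 70, 67, 69, 67, 69, 70, 71, 68, 69, 69, 71, 67, 68, 22, 64, 1]
183 [64, 56, 71, 66, 72, 66, 
[... 2866 characters left out ...]
60, 23, 63, 65, 25]
189 [60, 58, 60, 57, 57, 58, 56, 61, 58, 57, 58, 59, 58, 55, 59, 58, 59, 59, 58, 22, 68, 23, 24]
190 [53, 57, 56, 61, 56, 58, 58, 58, 58, 56, 57, 58, 58, 57, 59, 58, 58, 60, 59, 64, 63, 23, 19]
191 [65, 61, 67, 66, 66, 65, 56, 58, 58, 57, 56, 56, 57, 59, 60, 56, 56, 61, 55, 67, 64, 21, 23]
192 [62, 68, 68, 65, 67, 66, 64, 41, 47, 44, 42, 55, 65, 55, 57, 56, 57, 57, 57, 66, None, 20, 24]
193 [34, 45, 49, 51, 56, 56, 64, 46, 20, 21, 24, 22, 65, 65, 65, 65, 68, 64, 66, 64, 63, 24, 20]
194 [20, 20, 22, 21, 21, 24, 39, 23, 20, 18, 21, 22, 55, 64, 63, 65, 67, 66, 64, 63, 60, 22, 19]
195 [19, 21, 20, 20, 20, 21, 24, 22, 26, 21, 24, 22, 20, 38, 42, 43, 46, 47, 53, 54, 53, 21, 20]
```

The top blank is tilted: its front edge reads about 57 mm and its rear about 65 mm. Blank_2 may therefore not be fully seated. I look closer at the magazine front before handing in.

```bash
python3 - <<'E'
from h import *
a=[cv2.resize(cv2.imread(f"pics/{f}.png")[183:218,222:275],None,fx=7.5,fy=7.5,interpolation=cv2.INTER_CUBIC) for f in ("scene0","scene2full","scene6full")]
cv2.imwrite("pics/cmp.png",np.vstack([np.hstack(a[:2]),np.hstack([a[2],np.zeros_like(a[2])])]))
c=get_calibration("wrist"); o=manip.get_obs(); M=R.from_quat(o["ee_rot"]); print(o["position"],"cam in tool",M.inv().apply(np.array(c["eye"])-o["position"]).round(4), "cam z in tool",M.inv().apply(R.from_quat(c["rotation"]).as_matrix()[:,2]).round(3), np.array(c["camera_matrix"]).round(0).tolist())
E
```

```text
[ 0.46977913 -0.26843163  0.22508446] cam in tool [ 0.0638  0.0009 -0.1428] cam z in tool [-0.258 -0.     0.966] [[287.0, 0.0, 253.0], [0.0, 287.0, 184.0], [0.0, 0.0, 1.0]]
```

View pics/cmp.png

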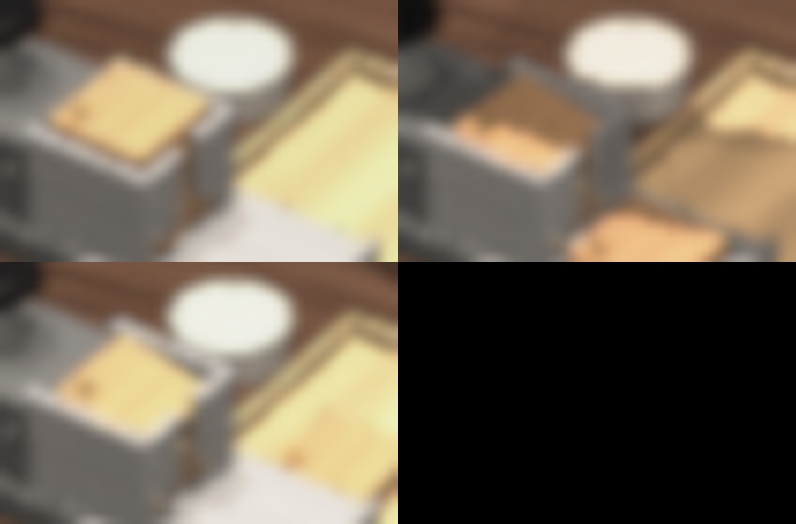

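```bash
python3 - <<'E'
from h import *
th=np.radians(-7.5); ex=np.array([np.cos(th),np.sin(th)]); ey=np.array([-ex[1],ex[0]]); O=np.array([.5225,-.024])
def prof(n,d,nm):
    e,r=ray(n,[(u,v) for v in range(384) for u in range(512)]); P=e+r*d.reshape(-1,1); P=P[d.ravel()>0.3]
    q=(P[:,:2]-O)@np.c_[ex,ey]
    print(nm,[(x,np.median(P[k,2]).round(4),int(k.sum())) for x in range(-20,20,5) for k in [(q[:,0]*1000>x)&(q[:,0]*1000<x+5)&(abs(q[:,1])<.015)&(P[:,2]>.045)] if k.sum()])
    k=(abs(q[:,0])<.018)&(abs(q[:,1])<.015)&(P[:,2]>.045); A=np.c_[q[k],np.ones(k.sum())]; s=np.linalg.lstsq(A,P[k,2],rcond=None)[0]; print("  slopes x,y, z at centre",s.round(4))
prof("top",np.load("pics/top0.npy"),"before"); prof("top",np.load("pics/top6.npy"),"after")
prof("scene",np.load("pics/scene2.npy"),"scene2")
p,d=camera("top"); prof("top",d,"now"); p,d=camera("scene"); prof("scene",d,"scene now")
print(manip.get_obs()["clock"])
E
```

```text
before [(-20, np.float64(0.0665), 31), (-15, np.float64(0.0689), 30), (-10, np.float64(0.0696), 29), (-5, np.float64(0.0691), 29), (0, np.float64(0.0689), 28), (5, np.float64(0.0683), 31), (10, np.float64(0.0693), 31), (15, np.float64(0.0689), 27)]
  slopes x,y, z at centre [ 0.0796 -0.0122  0.0684]
after [(-20, np.float64(0.0574), 25), (-15, np.float64(0.0583), 29), (-10, np.float64(0.0597), 31), (-5, np.float64(0.0615), 30), (0, np.float64(0.062), 27), (5, np.float64(0.062), 30), (10, np.float64(0.0642), 31), (15, np.float64(0.0648), 29)]
  slopes x,y, z at centre [0.2268 0.0037 0.0612]
scene2 [(-20, np.float64(0.0567), 11), (-15, np.float64(0.0568), 17), (-10, np.float64(0.0588), 16), (-5, np.float64(0.0594), 17), (0, np.float64(0.0618), 17), (5, np.float64(0.0627), 15), (10, np.float64(0.3872), 223), (15, np.float64(0.3871), 481)]
  slopes x,y, z at centre [12.5586 -0.5064  0.1817]
now [(-20, np.float64(0.0574), 26), (-15, np.float64(0.0585), 28), (-10, np.float64(0.0598), 28), (-5, np.float64(0.061), 31), (0, np.float64(0.0623), 30), (5, np.float64(0.0633), 27), (10, np.float64(0.0648), 31), (15, np.float64(0.0657), 29)]
  slopes x,y, z at centre [ 0.241  -0.0149  0.0615]
scene now [(-20, np.float64(0.0562), 10), (-15, np.float64(0.0585), 17), (-10, np.float64(0.0588), 17), (-5, np.float64(0.0603), 16), (0, np.float64(0.061), 17), (5, np.float64(0.0624), 17), (10, np.float64(0.0627), 13), (15, np.float64(0.0629), 5)]
  slopes x,y, z at centre [0.2137 0.0062 0.0606]
10.3
```

All views agree: since the plunger rose, the stack top has sat tilted about 0.23 rad with its rear up. Blank_2's centre could then be near z = 24 mm, against a limit of 26. That's too close to leave, so I'll seat the stack with a light, force-watched touch of the shut fingertips on the rear half of the top blank. I aim at dispenser (+6, 0), which is world (0.5284,-0.0248), inside the magazine walls.

```bash
python3 -m handwheel '{"delta_pos":[[0.003,0.012,0],[0.011,0.045,0],[0.021,0.085,0],[0.031,0.125,0],[0.041,0.165,0],[0.05,0.205,-0.01],[0.056,0.232,-0.03],[0.0586,0.244,-0.07],[0.0586,0.244,-0.11],[0.0586,0.244,-0.13],[0.0586,0.244,-0.135],[0.0586,0.244,-0.135]],"rot":[[0,0,0],[0,0,0],[0,0,0],[0,0,0],[0,0,0],[0,0,0],[0,0,0],[0,0,0],[0,0,0],[0,0,0],[0,0,0],[0,0,0]],"hand":[0,0,0,0,0,0,0,0,0,0,0,0]}' && python3 - <<'E'
from h import *
o=manip.get_obs(); th=np.radians(-7.5); ex=np.array([np.cos(th),np.sin(th)]); ey=np.array([-ex[1],ex[0]])
print("in dispenser",(o["position"][:2]-[.5225,-.024])@np.c_[ex,ey], o["position"])
p,d=camera("scene"); cv2.imwrite("pics/scene7.png",cv2.resize(p[140:270,170:320,::-1],None,fx=5,fy=4.6,interpolation=cv2.INTER_CUBIC))
E
```

```text
clock: 11.5
position: [0.5277, -0.0245, 0.09]
ee_rot: [0.998, -0.065, -0.0, -0.0]
ft_force: [0.1, -0.2, 1.0]
grip_width: -0.0
in dispenser [0.00526528 0.00018374] [ 0.52774421 -0.02450509  0.09001347]
```

View pics/scene7.png

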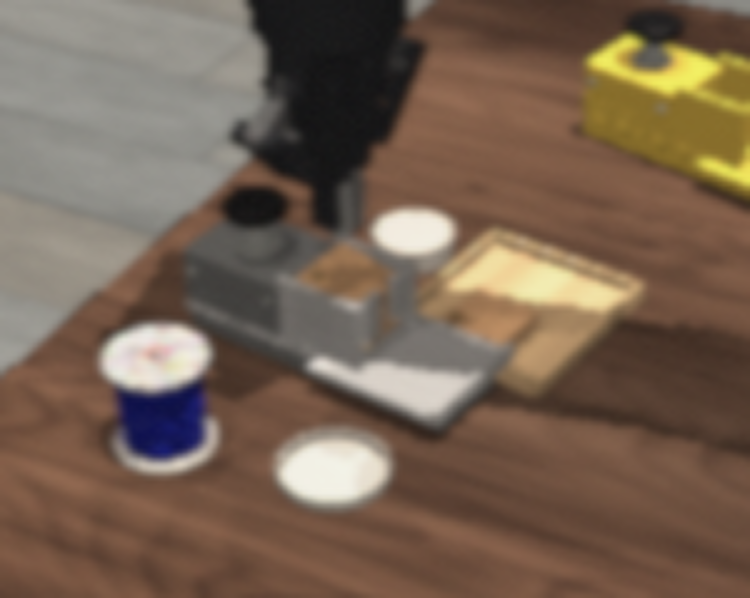

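The fingertips, around (340,215), stand above the rear half of the magazine and the blank stays in the tray. I lower gently.

```bash
python3 -m handwheel '{"delta_pos":[[0,0,-0.006],[0,0,-0.014],[0,0,-0.021],[0,0,-0.024],[0,0,-0.026],[0,0,-0.027],[0,0,-0.027]],"rot":[[0,0,0],[0,0,0],[0,0,0],[0,0,0],[0,0,0],[0,0,0],[0,0,0]],"hand":[0,0,0,0,0,0,0]}'
```

```text
clock: 12.25
position: [0.528, -0.0257, 0.0628]
ee_rot: [0.998, -0.066, -0.0, 0.0]
ft_force: [-0.1, -0.6, -0.1]
grip_width: 0.002
```

```bash
python3 -m handwheel '{"delta_pos":[[0,0,-0.001],[0,0,-0.002],[0,0,-0.003],[0,0,-0.003]],"rot":[[0,0,0],[0,0,0],[0,0,0],[0,0,0]],"hand":[0,0,0,0]}'
```

```text
clock: 12.65
position: [0.5279, -0.0257, 0.0597]
ee_rot: [0.998, -0.066, -0.0, 0.0]
ft_force: [-0.6, 0.0, -0.2]
grip_width: -0.002
```

```bash
python3 -m handwheel '{"delta_pos":[[0,0,-0.001],[0,0,-0.002],[0,0,-0.003],[0,0,-0.003]],"rot":[[0,0,0],[0,0,0],[0,0,0],[0,0,0]],"hand":[0,0,0,0]}'
```

```text
clock: 13.05
position: [0.5279, -0.0257, 0.0567]
ee_rot: [0.998, -0.066, -0.0, 0.0]
ft_force: [0.7, -0.8, 0.1]
grip_width: 0.005
```

The stack gave way down to z = 0.0567, about the seated height of 0.056, with no measurable force. I lift, retreat and check.

```bash
python3 -m handwheel '{"delta_pos":[[0,0,0.01],[0,0,0.03],[0,0,0.06],[0,0,0.1],[0,0,0.14],[-0.005,-0.03,0.165],[-0.015,-0.07,0.17],[-0.025,-0.115,0.17],[-0.035,-0.16,0.17],[-0.045,-0.205,0.17],[-0.05,-0.24,0.17],[-0.05,-0.25,0.17]],"rot":[[0,0,0],[0,0,0],[0,0,0],[0,0,0],[0,0,0],[0,0,0],[0,0,0],[0,0,0],[0,0,0],[0,0,0],[0,0,0],[0,0,0]],"hand":[0,0,0,0,0,0,0,0,0,0,0,0]}' && python3 - <<'E'
from h import *
th=np.radians(-7.5); ex=np.array([np.cos(th),np.sin(th)]); ey=np.array([-ex[1],ex[0]]); O=np.array([.5225,-.024])
p0=cv2.imread("pics/top0.png")
p,d=camera("top"); cv2.imwrite("pics/top8.png",cv2.resize(p[130:250,180:320,::-1],None,fx=5,fy=5,interpolation=cv2.INTER_CUBIC)); p=np.ascontiguousarray(p[:,:,::-1])
e,r=ray("top",[(u,v) for v in range(384) for u in range(512)]); P=e+r*d.reshape(-1,1); P=P[d.ravel()>0.3]; q=(P[:,:2]-O)@np.c_[ex,ey]
def pl(cx,cy,h,nm,zmin):
    k=(abs(q[:,0]-cx)<h)&(abs(q[:,1]-cy)<h)&(P[:,2]>zmin)&(P[:,2]<.1); A=np.c_[q[k]-[cx,cy],np.ones(k.sum())]; s=np.linalg.lstsq(A,P[k,2],rcond=None)[0]; print(nm,k.sum(),"slopes,z",s.round(4))
pl(0,0,.015,"stack",.045); pl(.058,0,.01,"cap",.08); pl(-.048,-.057,.014,"blank1",0); pl(-.05,0,.02,"deck",0)
def cen(p,seed):
    h=cv2.cvtColor(p,cv2.COLOR_BGR2HSV); m=((h[...,1]<60)&(h[...,2]>130)).astype(np.uint8)
    n,l,s,c=cv2.connectedComponentsWithStats(m); return c[l[seed[1],seed[0]]]
for nm,s in [("lid",(211,202)),("spool",(205,160)),("jar",(292,178))]: print(nm,(cen(p,s)-cen(p0,s)).round(2),"px")
E
```

```text
clock: 14.25
position: [0.4762, -0.2803, 0.2274]
ee_rot: [0.998, -0.069, -0.0, 0.001]
ft_force: [-0.5, 0.2, -0.1]
grip_width: -0.003
stack 170 slopes,z [0.0203 0.0158 0.0571]
cap 80 slopes,z [ 0.0428 -0.0177  0.0913]
blank1 141 slopes,z [0.0139 0.0207 0.017 ]
deck 288 slopes,z [-0.0017  0.0076  0.0211]
lid [-0.07  0.02] px
spool [0.02 0.02] px
jar [ 0.02 -0.04] px
```

View pics/top8.png

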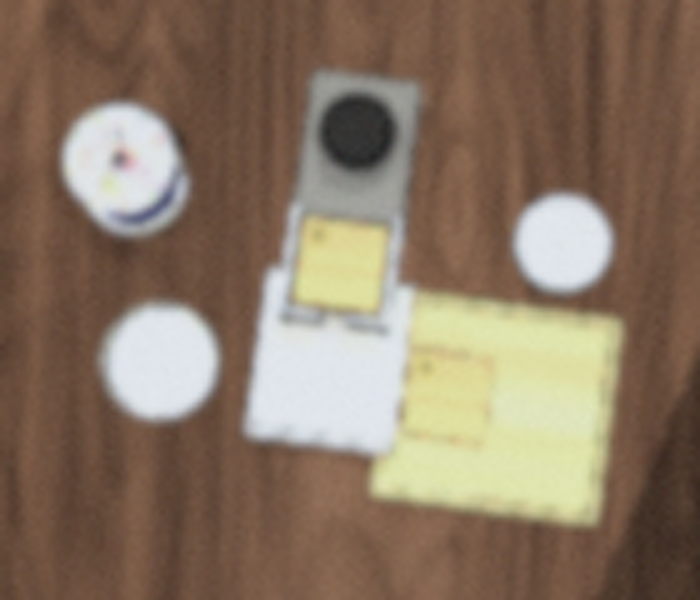

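The stack is now level and seated: its top reads 0.0571 with about 1 mm of depth bias, against 0.056 expected. The cap is up, the deck is empty, the blank is flat in the tray at crop (448,397), and the bystanders haven't moved. The arm is clear at z = 0.23, over none of the pieces, so I hand in.

```bash
python3 -c "
from workcell import manip
print(manip.hand_in())"
```

```text
the job is handed in; nothing more can be done
None
```

The job is handed in, at about 14.3 s of the 38 s allowed; hand-in gives no verdict. I pressed the grey dispenser's plunger once to its stop (about 30 N at z = 0.070) and let it rise. I then pushed the ejected blank along the deck with the shut fingertips until it dropped into the tray on the -y side.

**Extra step:** after the press, the stack in the magazine hung tilted, about 0.23 rad with the rear up. By estimate blank_2's centre could have been near z = 24 mm, against a limit of 26. A light touch on the top blank, with no measurable force, seated the stack.

**Last checks:**
- **Ejected blank:** it lies flat (slopes about 0.02) with its top at 17 mm, roughly (+2, +24) mm from the tray's centre.
- **Stack:** its top is level at 57 mm (56 expected, with about 1 mm of depth bias). Blank_2 itself could not be seen; its seating is inferred from that height.
- **Plunger and deck:** the cap is at 91 mm, so the plunger is up. The deck is empty.
- **Bystanders:** the lid, spool and jar moved less than 0.1 px in the top view.
- **Arm:** it was clear of everything, with the fingertips at z = 0.23.

**Check that failed:** my first flatness fit gave a nonsense tilt because of depth dropouts. Repeated on valid pixels, it showed the blank flat.

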